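# Open the green button box

### The arm

A 6-joint arm with a two-finger parallel gripper is mounted at the origin on the work surface. World frame = base frame: x ahead of the robot, y to its left, z up, the work surface at z = 0. Lengths are in mm, angles in rad, forces in N, time in s.
With the tool pointing down it reaches from about 350 to 775 mm from the base axis. Payload 7.3 kg.
Tool frame: the origin (TCP) lies between the finger pads; the fingertips stand 25 mm ahead of it and the grasp point (between the pads) lies 6 mm ahead of it; z points along the fingers, y is the direction in which the jaws open and shut (so a half turn about z gives the same grasp; the last joint's range is limited). The gripper opens to 92 mm and grips with 3 to 60 N. Pads are 19 mm wide; open, the fingers measure 130 mm over their backs; the gripper's body (75 mm by 190 mm) begins 47 mm behind the grasp point.
Start: joints at [-1.389, 0.342, 1.524, -0, 1.275, -0.146], TCP at [169.052, -497.055, 251.741] pointing down, gripper open.
Joint ranges: [-2.53, 2.53], [-0.77, 2.02], [0.04, 2.7], [-1, 4.14], [0.28, 2.66], [-3.11, 3.11]. Speed limits (rad/s): [2.57, 2.57, 3.14, 3.14, 3.14, 3.14].

### API

Orientations are given as [roll, pitch, yaw] about the fixed x, y, z axes, in that order (R = Rz(yaw) Ry(pitch) Rx(roll)).
In Python, from plant import get_obs, capture, calibration, close_job gives the robot as it stands. The module is installed in compiled form; this text tells all that it offers.
- The arm moves only by the shell command python3 -m jog 'ROWS'. ROWS is JSON, one flat list of numbers, 5 for each row, row after row: the closure, from 0 (fully open) to 1 (shut), then the shift along the tool's x, y, z in mm, then the turn about the tool's z in degrees. In form: [fingers, tx, ty, tz, yaw, fingers, tx, ty, tz, yaw, ...]. A call has 1 to 5 rows; each row shifts and turns the pose as measured when the row begins, along the tool's axes as they then stand; what a row does not reach is not made up. A row lasts 1/10 s, in which the tool goes at most 50 mm and 8.59 degrees, less where a joint would pass 70% of its speed; a pose out of reach is approached as far as the arm can. A call is refused whole if a number of a shift passes 50 or a number of a turn 8.59, either way. A call with a gripper value outside its range is refused whole. The fingers move at their own pace and stop on an object; the grip force is fixed at half the most. Time passes only in rows, so rows that do not move let the fingers close. It gives the time, the measured TCP pose, the force and the opening at its end, in the units of the state.
- get_obs(): the state, without advancing time (a new reading comes with each control period).
- capture(name): name is "scene" or "top"; returns (picture, depth): 384x512x3 uint8, red, green, blue; 384x512 float32, mm along the optical axis (not along the pixel's ray), 0 where there is no reading.
- calibration(name): a dict with "fovy" (degrees; the focal length in pixels is half the picture's height over the tangent of half this angle, whatever the lens; pixels are square), "cx", "cy" (the principal point, pixels), "R" (3x3) and "t" (3): a world point X has camera coordinates R X + t. Camera axes: x right, y down, z forward; pixel columns grow to the right and rows downward; lengths in mm; the calibration is good to about 2 mm. A picture is of the moment at which its call begins. calibration takes no time and is no camera call.
- close_job(): hands the job in, once; it reports no verdict.
The state is a dict: "time": time; "joint_positions": joint angles; "dq": joint speeds; "tau": joint torques, N m; "tool_pos": TCP position; "tcp_rot": TCP orientation; "contact_force": force on the tool from outside, world axes, zero at the start; "moment": the same for the moment, N m; "grip_width": finger opening in mm.
Only numpy, scipy, OpenCV 4.12 (cv2) and the standard library are available. Lean on these libraries where they do the work, as an engineer would, in place of code of your own. Each camera call takes 0.05 s, during which the arm holds its last target.

### The job

A customer at the button counter wants green buttons. Open the box of green buttons: lift its shutter by the green handle over the two yellow bumps, slide it fully open towards the robot's end of the box, set it down flat again and let go. Leave the pink and the orange box shut.

Things in the scene. Friction and masses are not known exactly. Their poses are not given: they have to be found in the camera images.
- green_handle (a point): Centre of the upright green handle on the green box's shutter: a fin 12 mm thick (x), 40 wide (y), 46 tall, on the middle of a clear plate 90 long (x), 112 wide. Shut, it is 77 mm above the table, plate top 54, box walls 56. x points along the box to its far end, y across, z up. It opens straight towards MINUS x. Shut, the handle is 51 mm beyond the middle of the 200 x 124 mm box.
- green_slide (a joint): Travel of the green shutter, m: 0 to 0.003 shut, 0.082 fully open. Two yellow bumps 8 mm high block its front edge after 4 mm. Captive: it only goes up (30 mm at most) and along x, never turns. Lift 12 to 20 mm, slide; from 0.025 on it is past the bumps and can go down. About 170 g, sinks by its own weight; 1 N of sliding friction.
- pink_slide (a joint): Travel in m of the like shutter of the box of pink buttons (pink handle): 0 shut, 0.082 open. To stay shut. The three blue boxes are fixed to the table and stand side by side in any order, each turned up to 0.35 rad.
- orange_slide (a joint): Travel in m of the like shutter of the box of orange buttons (orange handle): 0 shut, 0.082 open. To stay shut.
Things that resemble listed ones, but are neither listed nor needed, are in the scene too. What is shaped like the part that bears orange_slide but brown is not meant.

How it is judged:
By the outcome, as a careful person would: the job done as asked, in the order asked, and still so for the second after the job is handed in, with the robot touching nothing.
It also fails if it takes over 35 s, if anything falls off the work surface, if the arm or the gripper's body presses on something with over 40 N, if the wrist force passes 120 N, or if a joint passes its speed limit or range.

## Working session

There is one attempt and no reset: what is moved stays moved. The work goes in short steps, Python scripts to look and compute and a shell command to move; the robot and the scene stay as the last step left them, time stands still between calls to the robot, and variables do not carry over. Pictures are saved under pics/ and viewed, and the job is handed in when it is done.

```bash
mkdir -p pics; ls; python3 - <<'E'
from plant import *
import cv2,numpy as np
print(get_obs())
for n in ("scene","top"):
    p,d=capture(n); cv2.imwrite(f"pics/{n}0.png",p[:,:,::-1]); np.savez(f"pics/{n}0.npz",p=p,d=d)
    print(n,calibration(n))
E
```

```text
pics
{'time': 0.0, 'joint_positions': array([-1.38900614e+00,  3.42738047e-01,  1.52499734e+00,  4.60969244e-06,
        1.27540873e+00, -1.45984570e-01]), 'dq': array([-0.00099918,  0.0012954 ,  0.00092625, -0.00057653, -0.00011705,
        0.00071889]), 'tau': array([ 1.36656945e-03, -4.31238556e+01, -2.44219851e+01,  7.18616461e-02,
        5.59504679e-02, -1.07636924e-04]), 'tool_pos': array([ 168.98061844, -496.67860121,  251.04385111]), 'tcp_rot': array([-3.14005833e+00, -2.30047153e-04,  3.27773238e-01]), 'contact_force': array([-0.02043404, -0.24577232,  0.06837582]), 'moment': array([-0.04732928, -0.04250484,  0.01377275]), 'grip_width': 91.91723624460165}
scene {'fovy': 55.16871150228443, 'cx': 254.80580644874348, 'cy': 191.58477761982587, 'R': array([[ 0.12706788,  0.9918931 ,  0.00135341],
       [ 0.6884073 , -0.0872069 , -0.72006274],
       [-0.71410724,  0.09242855, -0.69390764]]), 't': array([-175.45973004, -249.92637769, 1533.52706469])}
top {'fovy': 50.99684974671777, 'cx': 255.99142029708037, 'cy': 195.47265174770934, 'R': array([[-0.02622227, -0.99955958, -0.01389384],
       [-0.99458248,  0.02748519, -0.10025096],
       [ 0.10058868,  0.01118976, -0.99486517]]), 't': array([ 130.2316546,  480.1432919, 1058.8433412])}
```

View pics/scene0.png

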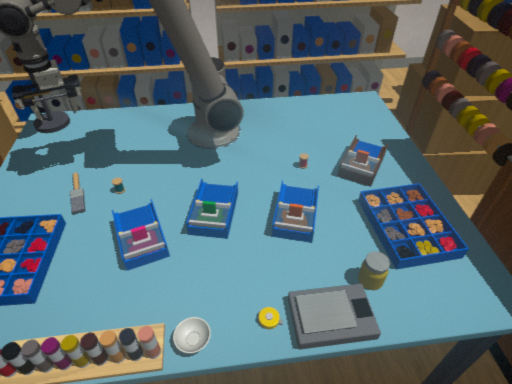

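View pics/top0.png

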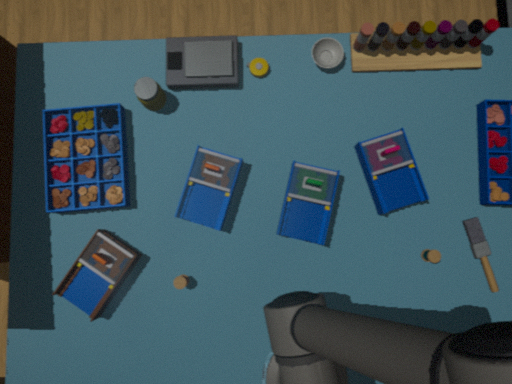

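The scene view shows three blue boxes in front of the robot. In the top view the green handle is at about (314,183), pink at (390,150) and orange at (213,166), with the brown decoy at (103,260). The green box runs from about (310,240) at the near end to (315,165) at the far end. Next I'll measure it.

```bash
cat > h.py <<'E'
import numpy as np,cv2
from plant import *
def pts(n,d,mask):
    c=calibration(n);f=d.shape[0]/2/np.tan(np.radians(c["fovy"]/2))
    v,u=np.nonzero(mask&(d>0));z=d[v,u]
    X=np.c_[(u-c["cx"])/f*z,(v-c["cy"])/f*z,z]
    return (X-c["t"])@c["R"],u,v
E
python3 - <<'E'
from h import *
for n in ("scene","top"):
    a=np.load(f"pics/{n}0.npz");p,d=a["p"],a["d"]
    hsv=cv2.cvtColor(p,cv2.COLOR_RGB2HSV)
    r=(slice(150,250),slice(185,240)) if n=="scene" else (slice(155,250),slice(270,345))
    roi=np.zeros(d.shape,bool);roi[r]=1
    g=roi&(hsv[...,0]>50)&(hsv[...,0]<82)&(hsv[...,1]>110)
    X,u,v=pts(n,d,g)
    print(n,"green",len(X),u.mean(),v.mean(),X.mean(0),np.percentile(X,[2,50,98],axis=0).round(1).tolist())
    t=X[X[:,2]>85]; print(" high pts",len(t), t.mean(0) if len(t) else 0)
    b=roi&(hsv[...,0]>103)&(hsv[...,0]<125)&(hsv[...,1]>150)
    X,u,v=pts(n,d,b); print(" blue z",np.percentile(X[:,2],[5,50,95]))
    # all points high in ROI = whole box footprint
    X,u,v=pts(n,d,roi);  k=X[:,2]>12
    m=np.zeros(d.shape,np.uint8);m[v[k],u[k]]=1
    nc,l,st,ce=cv2.connectedComponentsWithStats(m); i=1+st[1:,4].argmax()
    q=X[l[v,u]==i]
    w=q[(q[:,2]>5)&(q[:,2]<66)]
    (c,s,an)=cv2.minAreaRect(w[:,:2].astype(np.float32)); print(" rect",c,s,an,len(w))
    big=cv2.resize(p[r[0],r[1]][:,:,::-1],None,fx=6,fy=6,interpolation=cv2.INTER_CUBIC);cv2.imwrite(f"pics/{n}_zoom.png",big)
E
```

```text
scene green 135 208.96296296296296 206.68148148148148 [513.18565602 -28.10037278  83.72804475] [[505.5, -45.3, 61.5], [513.8, -28.1, 83.9], [519.2, -10.7, 101.8]]
 high pts 65 [512.79169648 -28.31120658  95.49258101]
 blue z [ 7.52743792 36.35491006 56.21363172]
 rect (462.68048095703125, -17.52216339111328) (125.15089416503906, 203.29647827148438) 75.52056121826172 1983
top green 144 315.5416666666667 185.0 [500.64043581 -36.55414399  78.47924052] [[471.9, -64.2, 51.9], [503.7, -37.2, 91.9], [535.5, -8.8, 103.6]]
 high pts 76 [506.08194759 -30.05021816  99.34017332]
 blue z [ 6.51196559 37.64026958 56.96118408]
 rect (460.32659912109375, -17.584197998046875) (124.96295928955078, 200.243896484375) 75.47924041748047 3509
```

View pics/top_zoom.png

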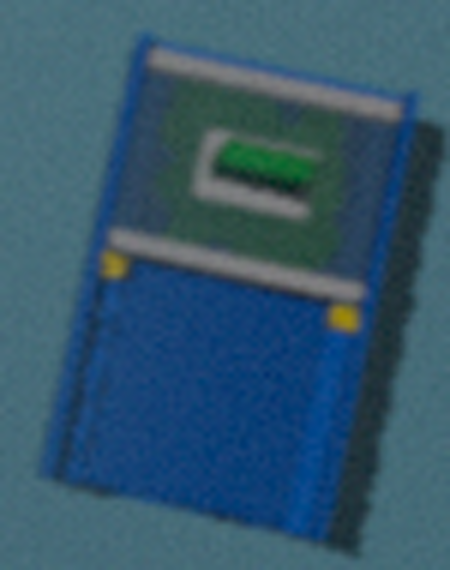

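View pics/scene_zoom.png

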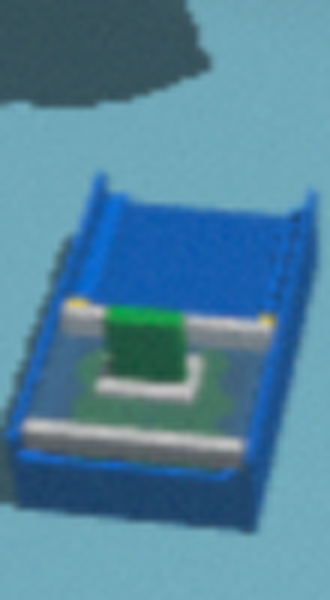

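The box rectangle measures 125 x 203 mm (scene) and 125 x 200 mm (top), against the given 124 x 200. It is centred at about (461,-17.5) with its x axis at -14.5°. Adding 51 mm along that axis puts the handle at about (510.5,-30), and the green pixels agree to about 2 mm. The tool yaw has to be 75.5°, so I'll turn the tool first, by -56.7° about its own z.

```bash
python3 -m jog '[0,0,0,0,-8.5, 0,0,0,0,-8.5, 0,0,0,0,-8.5, 0,0,0,0,-8.5, 0,0,0,0,-8.5]'; python3 -m jog '[0,0,0,0,-8.5, 0,0,0,0,-5.5, 0,0,0,0,0]'
cat > go.py <<'E'
from h import *
import sys
T=np.array(eval(sys.argv[1]));o=get_obs();y=o["tcp_rot"][2]
e=T-o["tool_pos"]
from scipy.spatial.transform import Rotation as Ro
R=Ro.from_euler("xyz",o["tcp_rot"])
print("t",o["time"],"pos",o["tool_pos"].round(1),"rpy deg",np.degrees(o["tcp_rot"]).round(2),"tool shift",R.inv().apply(e).round(1),"turn",round(np.degrees(y)-75.5,2),"F",o["contact_force"].round(1),"w",round(o["grip_width"],1))
E
python3 go.py '[510.5,-30,160]'
```

```text
time: 0.6
tool_pos: [168.8, -495.5, 248.9]
tcp_rot: [-3.138, -0.005, 1.082]
contact_force: [-0.2, 1.1, 0.5]
grip_width: 91.7
time: 0.9
tool_pos: [168.7, -494.8, 247.6]
tcp_rot: [-3.138, -0.009, 1.335]
contact_force: [-0.6, 0.7, -0.2]
grip_width: 91.6
t 0.9 pos [ 168.7 -494.8  247.6] rpy deg [-179.78   -0.49   76.49] tool shift [531.  224.1  91.4] turn 0.99 F [-0.6  0.7 -0.2] w 91.6
```

```bash
python3 -m jog '[0,45,19,0,0, 0,45,19,0,0, 0,45,19,0,0, 0,45,19,0,0, 0,45,19,0,0]'; python3 -m jog '[0,45,19,0,0.5, 0,45,19,0,0.5, 0,45,19,0,0, 0,45,19,0,0, 0,45,19,0,0]'
python3 go.py '[510.5,-30,160]'
```

```text
time: 1.4
tool_pos: [315.6, -297.9, 247.1]
tcp_rot: [-3.137, -0.009, 1.308]
contact_force: [-0.4, -1.1, -0.5]
grip_width: 91.6
time: 1.9
tool_pos: [471.2, -101.8, 248.8]
tcp_rot: [-3.137, -0.008, 1.273]
contact_force: [0.9, -0.8, 0.1]
grip_width: 91.8
t 1.9 pos [ 471.2 -101.8  248.8] rpy deg [-179.75   -0.47   72.95] tool shift [79.5 16.9 89.4] turn -2.55 F [ 0.9 -0.8  0.1] w 91.8
```

```bash
python3 -m jog '[0,40,8,0,-1.5, 0,35,8,20,-1, 0,5,1,20,0, 0,0,0,20,0, 0,0,0,0,0]'
python3 go.py '[510.5,-30,140]'
```

```text
time: 2.4
tool_pos: [514.5, -19.3, 187.0]
tcp_rot: [-3.139, -0.01, 1.313]
contact_force: [-0.7, -0.5, 0.6]
grip_width: 92.0
t 2.4 pos [514.5 -19.3 187. ] rpy deg [-179.86   -0.56   75.21] tool shift [-11.8  -1.   46.9] turn -0.29 F [-0.7 -0.5  0.6] w 92.0
```

```bash
python3 -m jog '[0,-11,-1,20,0, 0,0,0,25,0, 0,0,0,0,0, 0,0,0,0,0]'
python3 go.py '[510.5,-30,91]'
python3 - <<'E'
from h import *
p,d=capture("scene");cv2.imwrite("pics/s1.png",cv2.resize(p[130:260,140:300,::-1],None,fx=4,fy=4,interpolation=cv2.INTER_CUBIC))
E
```

```text
time: 2.8
tool_pos: [512.1, -30.5, 144.2]
tcp_rot: [3.141, -0.01, 1.305]
contact_force: [0.6, -0.6, -0.3]
grip_width: 91.9
t 2.8 pos [512.1 -30.5 144.2] rpy deg [179.95  -0.56  74.78] tool shift [-0.5 -1.7 53.2] turn -0.72 F [ 0.6 -0.6 -0.3] w 91.9
```

View pics/s1.png

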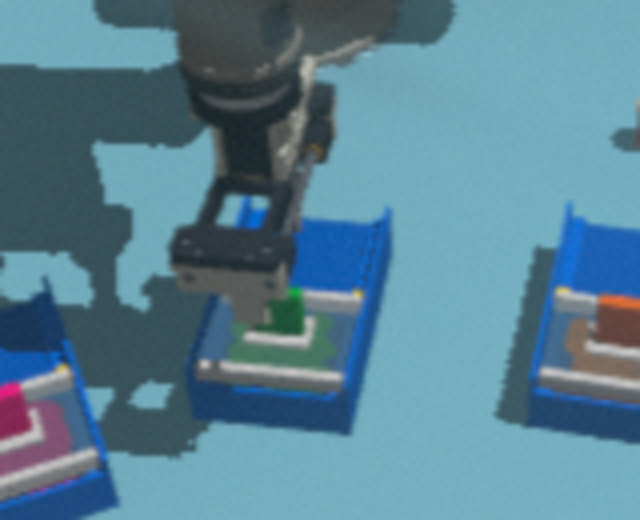

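The open fingers straddle the green handle along the box. In the crop the handle is at about (285,310) behind the far finger, and the neighbouring boxes are clear. Lowering now, then closing.

```bash
python3 -m jog '[0,-0.5,-1.5,20,-0.7, 0,0,0,18,0, 0,0,0,10,0, 0,0,0,0,0]'
python3 go.py '[510.5,-30,91]'
```

```text
time: 3.25
tool_pos: [514.5, -31.2, 101.1]
tcp_rot: [3.13, -0.01, 1.316]
contact_force: [0.1, -0.3, -0.7]
grip_width: 91.7
t 3.25 pos [514.5 -31.2 101.1] rpy deg [179.31  -0.59  75.38] tool shift [ 0.  -4.2 10.1] turn -0.12 F [ 0.1 -0.3 -0.7] w 91.7
```

```bash
python3 -m jog '[0,0,-4,7,0, 0,0,-0.5,2,0, 0,0,0,0,0]'
python3 go.py '[510.5,-30,91]'
```

```text
time: 3.55
tool_pos: [511.3, -30.1, 93.8]
tcp_rot: [3.126, -0.01, 1.315]
contact_force: [-0.4, -0.4, -0.5]
grip_width: 91.8
t 3.55 pos [511.3 -30.1  93.8] rpy deg [179.09  -0.6   75.36] tool shift [-0.1 -0.8  2.8] turn -0.14 F [-0.4 -0.4 -0.5] w 91.8
```

```bash
python3 -m jog '[0.5,0,-1,3,0, 0.7,0,-0.4,0,0, 0.7,0,-0.3,0,0, 0.75,0,-0.3,0,0]'
python3 go.py '[510.5,-30,91]'
```

```text
time: 3.95
tool_pos: [509.7, -29.7, 91.4]
tcp_rot: [3.124, -0.01, 1.315]
contact_force: [-0.2, 0.4, 0.5]
grip_width: 64.2
t 3.95 pos [509.7 -29.7  91.4] rpy deg [179.01  -0.6   75.36] tool shift [-0.2  0.8  0.4] turn -0.14 F [-0.2  0.4  0.5] w 64.2
```

```bash
python3 -m jog '[1,0,0,0,0, 1,0,0,0,0, 1,0,0,0,0, 1,0,0,0,0, 1,0,0,0,0]'
python3 go.py '[510.5,-30,91]';python3 -m jog '[1,0,0,0,0, 1,0,0,0,0, 1,0,0,0,0]'
python3 go.py '[510.5,-30,91]'
```

```text
time: 4.45
tool_pos: [509.9, -29.7, 91.6]
tcp_rot: [3.124, -0.011, 1.315]
contact_force: [0.2, 0.6, -0.6]
grip_width: 24.2
t 4.45 pos [509.9 -29.7  91.6] rpy deg [178.98  -0.6   75.36] tool shift [-0.2  0.7  0.6] turn -0.14 F [ 0.2  0.6 -0.6] w 24.2
time: 4.75
tool_pos: [509.5, -29.6, 91.7]
tcp_rot: [3.125, -0.01, 1.315]
contact_force: [1.2, -0.2, 0.6]
grip_width: 12.1
t 4.75 pos [509.5 -29.6  91.7] rpy deg [179.05  -0.6   75.36] tool shift [-0.1  1.   0.7] turn -0.14 F [ 1.2 -0.2  0.6] w 12.1
```

The grip closed at 12.1 mm, which matches the 12 mm fin, and the forces are near zero. Lifting 16 mm.

```bash
python3 -m jog '[1,0,0,-5,0, 1,0,0,-5,0, 1,0,0,-5,0, 1,0,0,-2,0, 1,0,0,0,0]'
python3 go.py '[510.5,-30,107.5]'
```

```text
time: 5.25
tool_pos: [508.4, -29.3, 109.6]
tcp_rot: [3.127, -0.011, 1.315]
contact_force: [0.1, 0.1, -1.4]
grip_width: 11.7
t 5.25 pos [508.4 -29.3 109.6] rpy deg [179.19  -0.61  75.37] tool shift [-0.1  2.1  2.2] turn -0.13 F [ 0.1  0.1 -1.4] w 11.7
```

```bash
python3 -m jog '[1,0,-8,0.5,0, 1,0,-10,0.5,0, 1,0,-10,0,0]'
python3 go.py '[430.3,-9.2,108]'
python3 - <<'E'
from h import *
p,d=capture("scene");cv2.imwrite("pics/s2.png",cv2.resize(p[130:260,140:300,::-1],None,fx=4,fy=4,interpolation=cv2.INTER_CUBIC))
E
```

```text
time: 5.55
tool_pos: [480.5, -22.1, 108.1]
tcp_rot: [3.126, -0.011, 1.315]
contact_force: [0.3, 0.6, -0.6]
grip_width: 12.1
t 5.55 pos [480.5 -22.1 108.1] rpy deg [179.1   -0.61  75.36] tool shift [ -0.2 -51.8  -0.8] turn -0.14 F [ 0.3  0.6 -0.6] w 12.1
```

View pics/s2.png

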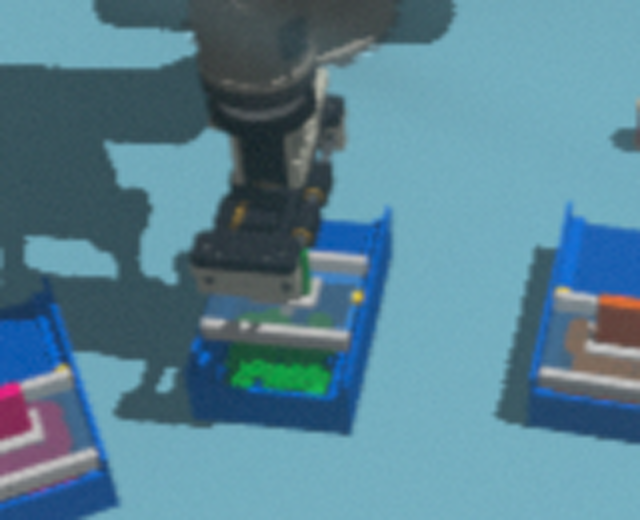

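The shutter is lifted and has slid past the bumps: its near rail is at about (330,262) and the green buttons show at (280,370). I'll continue sliding to the end.

```bash
python3 -m jog '[1,0,-12,0,0, 1,0,-12,0,0, 1,0,-12,0,0, 1,0,-8,0,0, 1,0,-4,0,0]'
python3 go.py '[430.3,-9.2,108]'
```

```text
time: 6.1
tool_pos: [430.1, -9.0, 107.7]
tcp_rot: [3.124, -0.01, 1.316]
contact_force: [10.0, -2.2, -0.4]
grip_width: 11.9
t 6.1 pos [430.1  -9.  107.7] rpy deg [178.98  -0.6   75.39] tool shift [-0.1  0.3 -0.3] turn -0.11 F [10.  -2.2 -0.4] w 11.9
```

There is now about 10 N of resistance along +x after exactly 82 mm, so the shutter is at the open end stop. Lowering by about 16 mm in small steps.

```bash
python3 -m jog '[1,0,0,5,0, 1,0,0,5,0, 1,0,0,3,0, 1,0,0,1,0, 1,0,0,0,0]'
python3 go.py '[430.3,-9.2,91.5]'
```

```text
time: 6.6
tool_pos: [430.5, -9.1, 92.6]
tcp_rot: [3.124, -0.01, 1.316]
contact_force: [0.9, 0.2, -0.1]
grip_width: 11.9
t 6.6 pos [430.5  -9.1  92.6] rpy deg [178.98  -0.59  75.38] tool shift [-0.1 -0.2  1.1] turn -0.12 F [ 0.9  0.2 -0.1] w 11.9
```

```bash
python3 -m jog '[1,0,-0.5,1,0, 1,0,-0.5,0.7,0, 1,0,-0.5,0,0]'
python3 go.py '[430.3,-9.2,91.5]'
```

```text
time: 6.9
tool_pos: [430.5, -9.1, 91.8]
tcp_rot: [3.121, -0.01, 1.316]
contact_force: [1.6, -1.5, -1.4]
grip_width: 12.3
t 6.9 pos [430.5  -9.1  91.8] rpy deg [178.81  -0.59  75.38] tool shift [-0.1 -0.1  0.3] turn -0.12 F [ 1.6 -1.5 -1.4] w 12.3
```

```bash
python3 -m jog '[1,0,-0.5,1,0, 1,0,-0.5,1,0]'
python3 go.py '[430.3,-9.2,91]'
```

```text
time: 7.1
tool_pos: [430.8, -9.2, 91.4]
tcp_rot: [3.117, -0.01, 1.316]
contact_force: [-0.1, -0.6, 15.4]
grip_width: 12.2
t 7.1 pos [430.8  -9.2  91.4] rpy deg [178.59  -0.59  75.39] tool shift [-0.2 -0.5  0.3] turn -0.11 F [-0.1 -0.6 15.4] w 12.2
```

The plate is seated, with 15 N upward. I'll back off the pressing, nudge it once more against the stop, then open.

```bash
python3 -m jog '[1,0,-1,-0.3,0, 1,0,-1,0,0]'; python3 -m jog '[1,0,-1,0,0, 1,0,-0.5,0,0]'
python3 go.py '[430.3,-9.2,91]'
```

```text
time: 7.3
tool_pos: [430.1, -9.1, 92.3]
tcp_rot: [3.113, -0.01, 1.316]
contact_force: [5.7, -1.2, -2.0]
grip_width: 12.0
time: 7.5
tool_pos: [430.1, -9.1, 92.5]
tcp_rot: [3.11, -0.011, 1.316]
contact_force: [4.2, -0.2, -1.6]
grip_width: 12.2
t 7.5 pos [430.1  -9.1  92.5] rpy deg [178.17  -0.6   75.38] tool shift [-0.1  0.1  1.5] turn -0.12 F [ 4.2 -0.2 -1.6] w 12.2
```

```bash
python3 -m jog '[1,0,-0.7,1,0, 1,0,-0.7,0.7,0]'
python3 go.py '[430.3,-9.2,91]'
```

```text
time: 7.7
tool_pos: [430.4, -9.1, 91.5]
tcp_rot: [3.106, -0.011, 1.316]
contact_force: [2.0, -1.4, 11.4]
grip_width: 12.6
t 7.7 pos [430.4  -9.1  91.5] rpy deg [177.95  -0.61  75.38] tool shift [-0.2 -0.1  0.5] turn -0.12 F [ 2.  -1.4 11.4] w 12.6
```

```bash
python3 -m jog '[0.7,0,-0.3,0,0, 0.7,0,-0.2,0,0, 0.7,0,0,0,0, 0.5,0,0,0,0]'
python3 go.py '[430.3,-9.2,91]'
```

```text
time: 8.1
tool_pos: [428.2, -8.4, 90.9]
tcp_rot: [3.109, -0.011, 1.316]
contact_force: [-0.0, -0.3, -0.3]
grip_width: 32.0
t 8.1 pos [428.2  -8.4  90.9] rpy deg [178.12  -0.61  75.38] tool shift [-0.2  2.2 -0. ] turn -0.12 F [-0.  -0.3 -0.3] w 32.0
```

Released with zero force. Rising and looking.

```bash
python3 -m jog '[0.5,0,1,0,0, 0.4,0,0.5,-15,0, 0.4,0,0,-30,0, 0.3,0,0,-40,0, 0.3,0,0,-40,0]'; python3 -m jog '[0.3,-45,0,0,0, 0.3,-45,0,0,0, 0.3,-45,0,0,0, 0.3,-45,0,0,0, 0.3,0,0,0,0]'
python3 - <<'E'
from h import *
c={}
for n in ("scene","top"):
    p,d=capture(n);np.savez(f"pics/{n}3.npz",p=p,d=d);c[n]=p
cv2.imwrite("pics/s3.png",cv2.resize(c["scene"][120:280,100:330,::-1],None,fx=3,fy=3,interpolation=cv2.INTER_CUBIC))
cv2.imwrite("pics/t3.png",cv2.resize(c["top"][110:280,160:440,::-1],None,fx=2.8,fy=2.8,interpolation=cv2.INTER_CUBIC))
B=np.array([461.5,-17.5]);a=np.radians(-14.5);ex=np.array([np.cos(a),np.sin(a)]);ey=np.array([-ex[1],ex[0]])
for k in ("0","3"):
  z=np.load(f"pics/scene{k}.npz");p,d=z["p"],z["d"];hsv=cv2.cvtColor(p,cv2.COLOR_RGB2HSV)
  g=(hsv[...,0]>50)&(hsv[...,0]<82)&(hsv[...,1]>110)
  X,u,v=pts("scene",d,g);q=np.c_[(X[:,:2]-B)@ex,(X[:,:2]-B)@ey,X[:,2]]
  q=q[(abs(q[:,0])<100)&(abs(q[:,1])<30)&(q[:,2]>62)]
  print(k,len(q),np.median(q,0).round(1),np.percentile(q[:,2],97).round(1))
E
python3 go.py '[430,-9,200]'
```

```text
time: 8.6
tool_pos: [421.8, -8.4, 214.3]
tcp_rot: [3.124, -0.01, 1.315]
contact_force: [-0.2, -0.2, -0.2]
grip_width: 63.6
time: 9.1
tool_pos: [379.0, -188.0, 219.2]
tcp_rot: [3.109, -0.008, 1.323]
contact_force: [0.3, 0.5, -0.1]
grip_width: 64.1
0 130 [53.4  2.9 85.4] 101.4
3 124 [-26.3   2.1  86.8] 101.4
t 9.2 pos [ 379.5 -184.3  218.9] rpy deg [178.2   -0.58  75.95] tool shift [182.1   5.8  21. ] turn 0.45 F [0.7 0.7 0.2] w 64.3
```

View pics/s3.png

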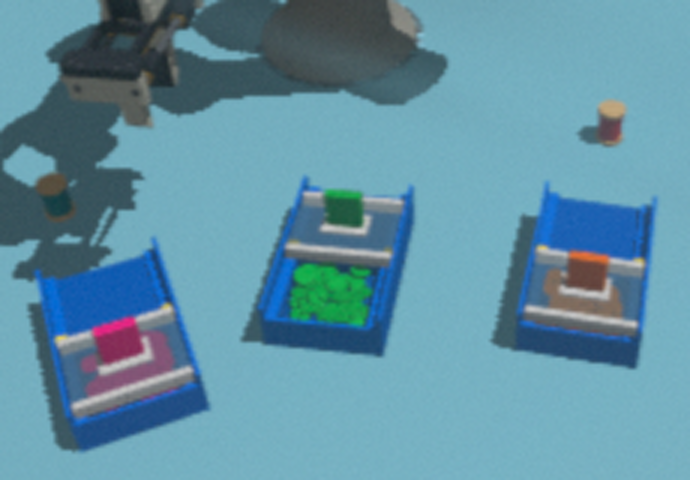

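View pics/t3.png

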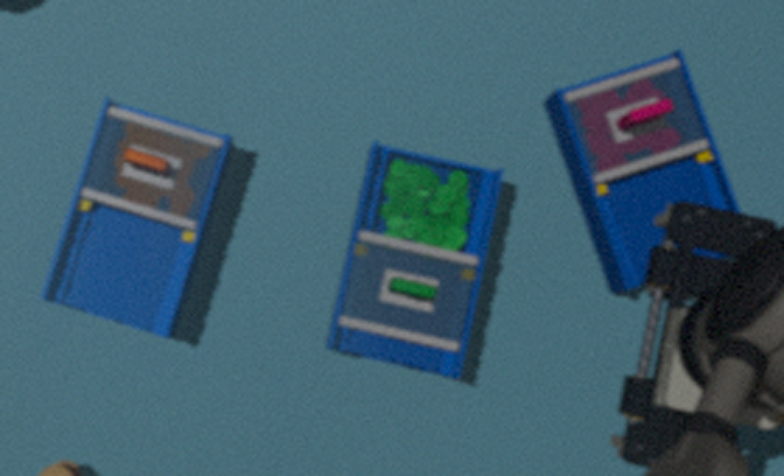

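Both views show the green shutter at the robot end, lying flat with the buttons exposed, and the pink and orange boxes still shut. I'll check the travel, the height and the other two handles more precisely.

```bash
python3 - <<'E'
from h import *
B=np.array([461.5,-17.5]);a=np.radians(-14.5);ex=np.array([np.cos(a),np.sin(a)]);ey=np.array([-ex[1],ex[0]])
from collections import defaultdict
res=defaultdict(list)
for k in ("0","3"):
 for n in ("scene","top"):
  z=np.load(f"pics/{n}{k}.npz");p,d=z["p"],z["d"];hsv=cv2.cvtColor(p,cv2.COLOR_RGB2HSV)
  H,S,V=hsv[...,0],hsv[...,1],hsv[...,2]
  g=(H>50)&(H<82)&(S>110)
  X,u,v=pts(n,d,g);q=np.c_[(X[:,:2]-B)@ex,(X[:,:2]-B)@ey,X[:,2]]
  s=(abs(q[:,0])<100)&(abs(q[:,1])<26)&(q[:,2]>90 if n=="top" else (q[:,2]>66)&(q[:,2]<96))
  print(n,k,"green",s.sum(),q[s].mean(0).round(1),np.median(q[s],0).round(1))
  # plate/rail heights
  o=np.ones(d.shape,bool);X,u,v=pts(n,d,o);q=np.c_[(X[:,:2]-B)@ex,(X[:,:2]-B)@ey,X[:,2]]
  w=(hsv[v,u,1]<70)&(hsv[v,u,2]>110)&(abs(q[:,0])<105)&(abs(q[:,1])<50)&(q[:,2]>35)
  far=w&(q[:,0]>(20 if k=="3" else 102-20)-20)&(q[:,2]<75)
  h,e=np.histogram(q[w,0],bins=np.arange(-100,105,10));print("  rail x hist",dict(zip(e[:-1].tolist(),h.tolist())))
  for nm,m in (("pink",(H>160)&(H<176)&(S>150)),("orange",(H>4)&(H<14)&(S>150))):
    r=np.zeros(d.shape,bool)
    if n=="scene": r[200:260,(100 if nm=="pink" else 270):(180 if nm=="pink" else 330)]=1
    else: r[130:200,(355 if nm=="pink" else 180):(430 if nm=="pink" else 245)]=1
    X,_,_=pts(n,d,m&r);X=X[X[:,2]>66];print("  ",nm,len(X),np.median(X,0).round(1))
E
```

```text
scene 0 green 81 [53.6  3.4 81.5] [53.8  3.6 82.4]
  rail x hist {-100: 0, -90: 0, -80: 0, -70: 0, -60: 0, -50: 0, -40: 0, -30: 0, -20: 1, -10: 3, 0: 28, 10: 43, 20: 12, 30: 6, 40: 10, 50: 32, 60: 29, 70: 1, 80: 57, 90: 61}
   pink 137 [ 590.4 -227.6   88.5]
   orange 28 [556.  228.4 100.3]
top 0 green 74 [46.4 -0.9 99.7] [ 46.1  -1.1 100.3]
  rail x hist {-100: 0, -90: 0, -80: 0, -70: 0, -60: 0, -50: 0, -40: 0, -30: 0, -20: 0, -10: 0, 0: 91, 10: 11, 20: 0, 30: 44, 40: 7, 50: 7, 60: 3, 70: 0, 80: 62, 90: 35}
   pink 83 [ 581.6 -225.9   99.9]
   orange 31 [553.1 230.6 100.6]
scene 3 green 77 [-26.    2.7  80.7] [-26.1   3.1  80.1]
  rail x hist {-100: 0, -90: 0, -80: 20, -70: 42, -60: 17, -50: 6, -40: 5, -30: 33, -20: 22, -10: 1, 0: 42, 10: 65, 20: 0, 30: 0, 40: 0, 50: 0, 60: 0, 70: 0, 80: 0, 90: 0}
   pink 135 [ 589.9 -226.7   87.6]
   orange 29 [556.6 227.6 100.3]
top 3 green 69 [-33.3  -0.9  99.9] [-33.3  -1.1 100.2]
  rail x hist {-100: 0, -90: 0, -80: 102, -70: 14, -60: 0, -50: 47, -40: 10, -30: 21, -20: 22, -10: 0, 0: 68, 10: 42, 20: 0, 30: 0, 40: 0, 50: 0, 60: 0, 70: 0, 80: 0, 90: 0}
   pink 81 [ 581.7 -225.4   99.4]
   orange 31 [553.5 230.5 100.5]
```

Both cameras give a handle shift of 79.6 mm, against 82.2 mm measured at the TCP. Absolute handle positions relative to the box (−32 to −33 mm, expected −31) put the shutter at its open end. That suggests it started 2–3 mm off zero and the closing grip centred it. Handle height is unchanged at 100 mm, so the plate is flat. Pink and orange have not moved.

```bash
python3 -m jog '[0.3,0,0,0,0, 0.3,0,0,0,0, 0.3,0,0,0,0]'; python3 -c "
from plant import *
print(close_job())"
```

```text
time: 9.5
tool_pos: [380.0, -181.1, 218.6]
tcp_rot: [3.111, -0.011, 1.33]
contact_force: [1.4, 0.3, -0.6]
grip_width: 64.0
the job is handed in; nothing more can be done
None
```

The green box is open. I gripped the handle, lifted the shutter about 18 mm over the bumps and slid it to the open end stop, where it pushed back with about 10 N. I then set it down flat, let go and moved the arm clear. The job took 9.5 s.

- **Shutter position:** its handle top is back at 100 mm, as when shut, so the plate lies flat. Measured against the box, it sits at the fully open end.
- **Other boxes:** the pink and orange handles moved less than 1 mm, which is within measurement noise.
- **One disagreement:** both cameras saw the handle move 79.6 mm, while the arm measured about 82 mm. The likely cause is that the shutter started 2–3 mm off zero and closing the gripper pushed it fully shut first, but I did not confirm that.
- **At hand-in:** the gripper was well clear of everything, and the force reading was at noise level.

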